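# Prime the wash canister and hold the analyser's recessed reset button

### The job

The strip analyser's wash canister has just been changed: prime it by pressing its red pump cap all the way down and letting it come fully back up, then take the orange-handled stylus from its blue stand, reach its steel rod through the orange-ringed hole in the analyser's deck and hold the green button well down with it, pressing gently. Use the stylus, not a finger, on the button, leave the other things on the counter where they are, and finish while still gripping the stylus and holding the button down.

Things in the scene. Friction and masses are not known exactly. Their poses are not given: they have to be found in the camera images.
- pump_top (a point): centre of the top face of the round red pump cap (42 mm across, 16 mm thick) on the blue wash canister (66 mm across) at the analyser's side; unpressed it is 157 mm above the counter; the point moves down with the cap. The canister is fixed in the analyser's bay. z axis up
- pump_cap (a joint): travel of the red pump cap: 0 up, 0.010 m fully down; pushes back with a spring, 3 N at the start of travel and 8 N fully down, and comes back up by itself
- reset_hole (a point): centre of the mouth of the round hole in the white analyser's front deck (ringed with orange marks), level with the deck, 95 mm above the counter; a plain vertical shaft 18 mm across. Its x axis points from the analyser's front (robot side) to its rear, z up. The green button lies 27 mm below the mouth and fills the bottom of the shaft. The raised rear part of the analyser starts 65 mm behind the hole and is 115 mm high. The analyser is fixed
- button_top (a point): centre of the top face of the green button in the shaft (16 mm across), 68 mm above the counter unpressed; moves down with the button
- reset_button (a joint): travel of the recessed button: 0 up, 0.007 m fully down; springs back with 2 N at the start of travel and 5.5 N fully down. It counts as held down beyond 0.0045
- stylus_grip (a point): middle of the stylus's orange round handle (18 mm across, 60 mm long), about 100 mm above the counter while it stands in its stand; z axis along the stylus, away from its tip. The stylus is 125 mm long, weighs about 45 g: below the handle a black collar 22 mm across and 5 mm thick, then a bare steel rod 8 mm across and 60 mm long. This point is 95 mm from the tip and 30 mm from either end of the handle
- stylus_tip (a point): flat end of the stylus's steel rod, 95 mm below stylus_grip along its axis
- stand: fixed dark blue block 60 x 60 x 65 mm with a vertical hole 11 mm across and 63 mm deep in the middle of its top; the stylus stands upright in it, collar resting on the block's top (collar underside 65 mm above the counter). Origin at the centre of its underside
- rack: white test-tube rack 150 x 70 x 70 mm with red- and blue-capped tubes up to 104 mm, loose; to be left alone. Origin at the centre of its underside
- strips_big: white strip jar with a yellow label, 44 mm across, 120 mm tall, loose; to be left alone. Origin at the centre of its underside
- strips_small: white strip jar with a green label, 32 mm across, 90 mm tall, loose; to be left alone. Origin at the centre of its underside
- cup: clear specimen cup with a red lid, 56 mm across, 60 mm tall, loose; to be left alone. Origin at the centre of its underside
- cassette: flat white test cassette, 70 x 20 x 6 mm, loose; to be left alone. Origin at the centre of its underside
- slide_box: cardboard slide box, 50 x 80 x 28 mm, loose; to be left alone. Origin at the centre of its underside
There are look-alikes about, which are no part of the job. There is more than one size of the part that bears stylus_grip; the job needs the largest.

How it is judged:
By the outcome, as a careful person would: the job done as asked, in the order asked, and still so for the second after the job is handed in, while the arm keeps its last pose, push and grip.
It also fails if it takes over 58 s, if anything falls off the work surface, if the arm or the gripper's body presses on something with over 40 N, if the wrist force passes 120 N, or if a joint passes its speed limit or range.

### The arm

A 6-joint arm with a two-finger parallel gripper is mounted at the origin on the work surface. World frame = base frame: x ahead of the robot, y to its left, z up, the work surface at z = 0. Lengths are in m, angles in rad, forces in N, time in s.
With the tool pointing down it reaches from about 0.2 to 0.875 m from the base axis. Payload 3.4 kg.
Tool frame: the origin (TCP) lies between the finger pads; the fingertips stand 25 mm ahead of it and the grasp point (between the pads) lies 6 mm ahead of it (r.nose_length is the z of the fingertips in the tool frame, in m); z points along the fingers, y is the line along which they close (so a half turn about z gives the same grasp; the last joint's range is limited). The gripper opens to 94 mm and grips with 3 to 60 N. Pads are 16 mm wide; open, the fingers measure 119 mm over their backs; the gripper's body (75 mm by 177 mm) begins 78 mm behind the grasp point.
Start: joints at [-1.255, 0.276, 1.505, -0, 1.361, -0.121], TCP at [0.243, -0.521, 0.23] pointing down, gripper open.
Joint ranges: [-2.89, 2.89], [-0.75, 2.08], [0.22, 2.7], [-1.18, 4.32], [0.11, 2.71], [-2.7, 2.7]. Speed limits (rad/s): [2.57, 2.57, 3.14, 3.14, 3.14, 3.14].

### API

Orientations are given as a unit quaternion [w, x, y, z].
In Python, from plant import r, gripper_to, inverse_kinematics, vision, models, telemetry gives the robot as it stands. Calls block until the motion is done:
- r.move_to(position, orientation): joint-space move of the TCP to a pose.
- r.move_l(position, rot=None, vel=0.15, guard=None): straight line of the TCP; rot=None keeps the orientation; vel is the mean speed in m/s. With guard (N) it stops when the force on the tool has changed by that much, and returns True; else False.
- r.movej(angles): joint-space move.
- gripper_to(opening, f_grip=None): finger opening in m; f_grip is the grip in N (None keeps the last); returns when the fingers have stopped.
- r.hold(seconds).
- inverse_kinematics(position, orientation): joint angles nearest the present ones, or None.
- vision.snapshot(name): name is "side" or "top"; returns the picture (480x640x3 uint8, red, green, blue); there is no depth.
- vision.get_calibration(name): a dict with "fx", "fy", "cx", "cy" (pixels), "position" and "orientation" of the camera in the world. Camera axes: x right, y down, z forward; pixel columns grow to the right and rows downward; lengths in m; the calibration is good to about 2 mm. A picture is of the moment at which its call begins. get_calibration takes no time and is no camera call.
A pose or a line that the arm cannot do raises r.PlanningError and nothing moves.
- r.sign_off(): hands the job in; it is judged then, once.
Trained networks look in the newest picture that a camera, given by its name, has taken for a name from the list of things; names that differ only in an ending like _2 or _b are one class to them, and where a whole thing is asked for, a point or a joint stands for the part that bears it (a point fixed in the world has none). Each returns a list of dicts, best first, with "score" (0 to 1); they miss things now and then, are a little off and sometimes report something else, mostly with a low value. They report only what shows in the picture. A call takes as long as a camera call. They do not tell look-alikes from the thing itself.
- models.boxes_of(thing, camera): "at" ([x, y, z] in m, in world coordinates, good to about 4 mm: the middle of the surface that is visible of it).
- models.regions_of(thing, camera): "pixels" (480x640 bool, what is visible of it).
- models.mark_of(thing, camera): "at" ([x, y, z] in m, in world coordinates, good to about 4 mm: a listed point, or the origin of a listed thing).
Readings, each from a call of its own:
- telemetry.current_t(): time.
- telemetry.current_joints(): joint angles.
- telemetry.current_dq(): joint speeds.
- telemetry.current_joint_efforts(): joint torques, N m.
- telemetry.current_ee_pos(): TCP position.
- telemetry.current_tool_rot(): TCP orientation.
- telemetry.current_wrist_force(): force on the tool from outside, world axes, zero at the start.
- telemetry.current_torque(): the same for the moment, N m.
- telemetry.current_opening(): finger opening in m.
- telemetry.current_finger_force(): force on a finger pad.
Only numpy, scipy, OpenCV 4.12 (cv2) and the standard library are available. Lean on these libraries where they do the work, as an engineer would, in place of code of your own. Each camera call takes 0.05 s, during which the arm holds its last target. There are 200 camera calls.

## Working session

There is one attempt and no reset: what is moved stays moved. The work goes in short steps, each a Python script; the robot and the scene stay as the last script left them, time stands still between calls to the robot, and variables do not carry over. Pictures are saved under pics/ and viewed, at most 10 in all, crops included, and the job is handed in when it is done.

```bash
mkdir -p pics; cat > h.py <<'E'
import numpy as np, cv2
from plant import r, gripper_to, inverse_kinematics, vision, models, telemetry as T
from scipy.spatial.transform import Rotation as R
def snap(c,name,crop=None,scale=1):
    im=vision.snapshot(c)[:,:,::-1].copy()
    if crop: im=im[crop[1]:crop[3],crop[0]:crop[2]]
    if scale!=1: im=cv2.resize(im,None,fx=scale,fy=scale,interpolation=cv2.INTER_CUBIC)
    cv2.imwrite('pics/'+name,im)
def RT(c):
    k=vision.get_calibration(c);q=k['orientation']
    return k,R.from_quat([q[1],q[2],q[3],q[0]]).as_matrix(),np.array(k['position'])
def proj(p,c):
    k,M,t=RT(c);v=M.T@(np.array(p)-t);return np.array([k['fx']*v[0]/v[2]+k['cx'],k['fy']*v[1]/v[2]+k['cy']])
def ray(uv,c):
    k,M,t=RT(c);return t,M@np.array([(uv[0]-k['cx'])/k['fx'],(uv[1]-k['cy'])/k['fy'],1.])
def atz(uv,z,c):
    t,d=ray(uv,c);return t+d*(z-t[2])/d[2]
def q_down(yaw):  # tool z down, tool y at angle: x axis at yaw
    q=(R.from_euler('z',yaw)*R.from_euler('x',np.pi)).as_quat();return [q[3],q[0],q[1],q[2]]
E
python3 - <<'E'
from h import *
for c in ('top','side'):
    snap(c,f'{c}0.png')
    print(c,vision.get_calibration(c))
    for n in ('stylus_grip','stylus_tip','pump_top','reset_hole','button_top','stand','rack','strips_big','strips_small','cup','cassette','slide_box'):
        print(n,[(np.round(d['at'],3).tolist(),round(d['score'],2),proj(d['at'],c).round().tolist()) for d in models.mark_of(n,c)])
print(T.current_t(),T.current_tool_rot())
E
```

```text
top {'fx': 442.40729979745106, 'fy': 442.40729979745106, 'cx': 313.47917013772275, 'cy': 243.70868815927602, 'position': array([ 0.37145036, -0.01900974,  0.99223643]), 'orientation': array([-0.07521235,  0.72191408, -0.68394642,  0.07348783])}
stylus_grip [([0.396, -0.351, 0.1], 0.67, [480.0, 335.0]), ([0.392, -0.283, 0.072], 0.58, [442.0, 335.0]), ([0.472, -0.348, 0.07], 0.41, [473.0, 298.0])]
stylus_tip [([0.472, -0.35, 0.003], 0.48, [463.0, 300.0]), ([0.395, -0.28, 0.002], 0.44, [432.0, 334.0])]
pump_top [([0.621, 0.158, 0.154], 0.9, [229.0, 204.0]), ([0.7, -0.311, 0.003], 0.57, [445.0, 201.0]), ([0.395, -0.353, -0.003], 0.32, [464.0, 336.0])]
reset_hole [([0.554, -0.068, 0.092], 0.78, [340.0, 250.0])]
button_top [([0.555, -0.068, 0.068], 0.54, [340.0, 252.0])]
stand [([0.396, -0.352, -0.002], 0.81, [463.0, 335.0])]
rack [([0.392, 0.344, -0.004], 0.75, [149.0, 320.0])]
strips_big [([0.611, 0.409, 0.001], 0.75, [133.0, 222.0])]
strips_small [([0.58, -0.392, 0.002], 0.79, [480.0, 254.0]), ([0.399, -0.348, 0.098], 0.51, [478.0, 333.0])]
cup [([0.701, -0.313, 0.002], 0.92, [445.0, 20
[... 665 characters left out ...]
.0])]
pump_top [([0.626, 0.157, 0.155], 0.81, [331.0, 181.0]), ([0.616, 0.417, -0.003], 0.6, [301.0, 192.0])]
reset_hole [([0.552, -0.064, 0.097], 0.57, [324.0, 262.0])]
button_top []
stand [([0.397, -0.352, -0.001], 0.98, [273.0, 429.0])]
rack [([0.397, 0.346, -0.002], 0.71, [222.0, 214.0])]
strips_big [([0.579, -0.394, -0.001], 0.28, [394.0, 427.0])]
strips_small [([0.573, -0.396, -0.004], 0.79, [390.0, 430.0])]
cup [([0.696, -0.315, 0.004], 0.95, [442.0, 376.0])]
cassette [([0.728, 0.306, -0.002], 0.6, [353.0, 206.0])]
slide_box [([0.393, 0.2, -0.0], 0.95, [227.0, 244.0]), ([0.396, -0.353, 0.002], 0.21, [272.0, 428.0])]
1.3 [ 1.95945557e-05  9.76240357e-01  2.16690481e-01 -9.54072508e-06]
```

View pics/top0.png

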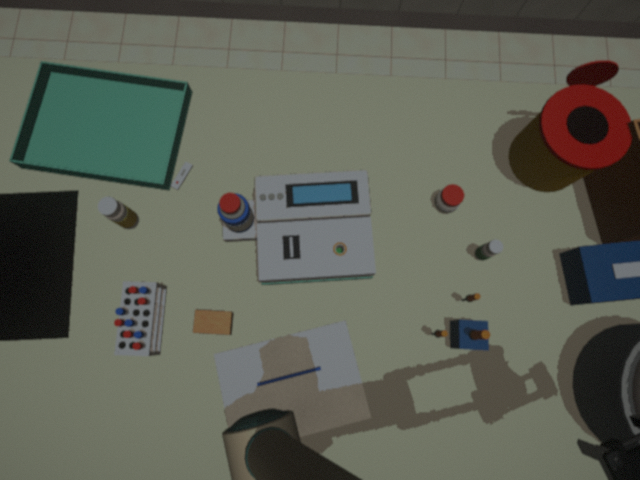

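View pics/side0.png

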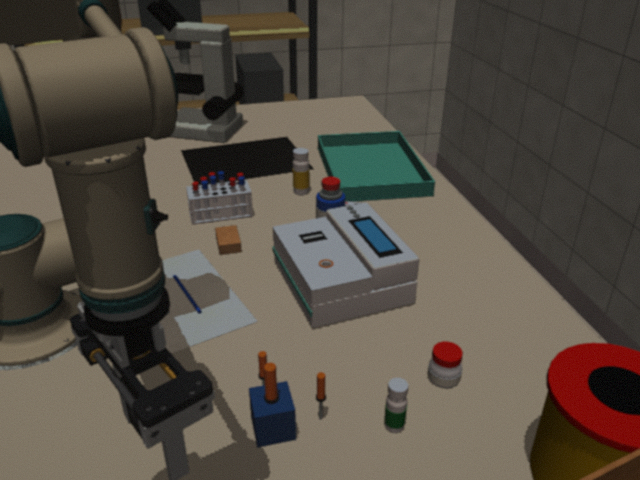

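The top view shows the pump cap at about (231,203) and the orange-ringed hole at (340,249). The tall stylus is in the blue stand at (480,335), with two shorter look-alikes at (440,333) and (473,297). The side view agrees: stand stylus at (270,383), hole at (326,264), cap at (331,184). I'll press the pump first.

```bash
cat >> h.py <<'E'
def nat(x,y): return q_down(np.arctan2(y,x)+np.pi/2)
E
python3 - <<'E'
from h import *
for c,n,z in (('top','reset_hole',.095),('side','reset_hole',.095),('top','pump_top',.157),('side','pump_top',.157)):
    im=cv2.imread(f'pics/{c}0.png'); p=proj([.553,-.066,.095] if z<.1 else [.6235,.1575,.157],c)
    h=cv2.cvtColor(im,cv2.COLOR_BGR2HSV).astype(int); b,g,rr=[im[:,:,i].astype(int) for i in range(3)]
    m=(rr-b>45)
    yy,xx=np.nonzero(m); k=np.hypot(xx-p[0],yy-p[1])<(11 if z<.1 else 16)
    uv=[(xx[k].min()+xx[k].max())/2,(yy[k].min()+yy[k].max())/2]; print(c,n,p.round(1),k.sum(),uv,xx[k].mean(),yy[k].mean(),atz([xx[k].mean(),yy[k].mean()],z,c).round(4))
x,y=.6235,.1575
gripper_to(0,20)
p=T.current_ee_pos(); r.move_l([p[0],p[1],.30],vel=.3)
r.move_to([x,y,.21],nat(x,y)); print(T.current_t(),T.current_ee_pos(),T.current_opening())
f0=T.current_wrist_force()
print(r.move_l([x,y,.187],vel=.1,guard=2))
print(r.move_l([x,y,.166],vel=.02,guard=13), T.current_ee_pos(),T.current_wrist_force()-f0,T.current_t())
r.hold(.3);print(T.current_ee_pos(),T.current_wrist_force()-f0)
E
```

```text
Traceback (most recent call last):
ValueError: zero-size array to reduction operation minimum which has no identity
```

```bash

python3 - <<'E'
from h import *
for c,z,p3 in (('top',.095,[.553,-.066,.095]),('side',.095,[.553,-.066,.095]),('top',.157,[.6235,.1575,.157]),('side',.157,[.6235,.1575,.157])):
    im=cv2.imread(f'pics/{c}0.png').astype(int); p=proj(p3,c)
    d=im[:,:,2]-im[:,:,0]; yy,xx=np.mgrid[:480,:640]; near=np.hypot(xx-p[0],yy-p[1])<(9 if z<.1 else 15)
    med=np.median(d[near]) if z<.1 else 40
    k=near&(d>med+ (8 if z<.1 else 20)); uv=[xx[k].mean(),yy[k].mean()]
    print(c,p.round(1),k.sum(),d[near].max(),med,np.round(uv,1),atz(uv,z,c).round(4))
x,y=.6235,.1575
gripper_to(0,20)
p=T.current_ee_pos(); r.move_l([p[0],p[1],.30],vel=.3)
r.move_to([x,y,.21],nat(x,y)); print(T.current_t(),T.current_ee_pos(),T.current_opening())
f0=T.current_wrist_force()
print(r.move_l([x,y,.187],vel=.1,guard=2))
print(r.move_l([x,y,.166],vel=.02,guard=13), T.current_ee_pos(),T.current_wrist_force()-f0,T.current_t())
r.hold(.3);print(T.current_ee_pos(),T.current_wrist_force()-f0)
E
```

```text
top [339.5 249.9] 102 44 6.0 [339.6 248.4] [ 0.5562 -0.0661  0.095 ]
side [324.4 263.3] 93 58 4.0 [325.5 263.2] [ 0.555  -0.0662  0.095 ]
top [229.4 202.6] 290 87 40 [229.4 202.2] [0.6244 0.1577 0.157 ]
side [329.9 180. ] 136 117 40 [330.3 181. ] [0.623  0.1524 0.157 ]
5.8583 [0.62379568 0.15649352 0.21014837] 0.0002707160903730624
True
True [0.62399832 0.15752923 0.1728705 ] [-0.55081718  0.36063095  8.80027138] 7.4833
[0.62398766 0.1575064  0.17314439] [-1.83454648 -0.34062327  8.84823496]
```

```bash

python3 - <<'E'
from h import *
x,y=.6235,.1575
print(r.move_l([x,y,.164],vel=.02,guard=12)); print(T.current_ee_pos(),T.current_wrist_force()); r.hold(.3)
print(T.current_ee_pos(),T.current_wrist_force())
r.move_l([x,y,.21],vel=.1); print(T.current_ee_pos(),T.current_wrist_force(),T.current_t())
E
```

```text
True
[0.62394932 0.15752477 0.17282008] [-2.12557645 -0.47748079  7.95650236]
[0.62394394 0.15752744 0.17302754] [-1.79591885e+00 -2.92201920e-03  7.85277344e+00]
[0.62321187 0.15741592 0.20938435] [ 0.38481541 -0.19590013 -0.31546288] 8.8667
```

```bash

python3 - <<'E'
from h import *
x,y=.3955,-.352
r.move_l([.6235,.1575,.27],vel=.25)
vision.snapshot('top'); print(r.nose_length,[(np.round(d['at'],3),round(d['score'],2)) for d in models.mark_of('pump_top','side') ][:1])
r.move_to([x,y,.24],nat(x,y)); gripper_to(.05)
r.move_l([x,y,.175],vel=.15)
print(T.current_t(),T.current_ee_pos())
snap('side','side1.png',(150,220,450,470),2)
for c in('top','side'):
    if c=='top': vision.snapshot(c)
    print([(np.round(d['at'],3),round(d['score'],2)) for d in models.mark_of('stylus_grip',c)])
E
```

```text
0.025 [(array([0.626, 0.157, 0.155]), 0.81)]
12.8583 [ 0.39579024 -0.35231186  0.17539878]
[(array([ 0.397, -0.35 ,  0.098]), 0.67), (array([ 0.471, -0.35 ,  0.074]), 0.67), (array([0.612, 0.408, 0.002]), 0.58)]
[(array([ 0.394, -0.353,  0.103]), 0.95), (array([ 0.473, -0.351,  0.071]), 0.61), (array([ 0.394, -0.282,  0.068]), 0.54)]
```

View pics/side1.png

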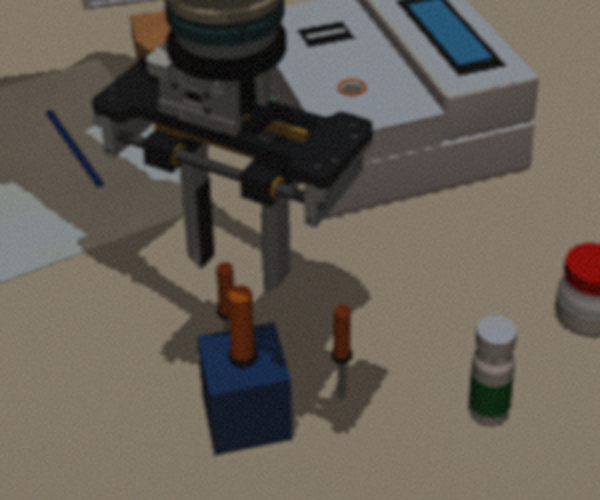

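The crop shows the open fingers at about (200,260) and (275,288), straddling the handle top at (240,290). They are clear of both short look-alikes, so I'll descend, grip and lift.

```bash

python3 - <<'E'
from h import *
x,y=.3955,-.352
print(r.move_l([x,y,.106],vel=.08,guard=5))
gripper_to(0,30); print(T.current_opening(),T.current_finger_force(),T.current_wrist_force())
print(r.move_l([x,y,.20],vel=.12,guard=8),T.current_ee_pos(),T.current_opening())
r.move_l([x,y,.26],vel=.2)
x,y=.5555,-.0662
r.move_to([x,y,.26],nat(x,y))
r.move_l([x,y,.225],vel=.1)   # tip nominally z=.124
print(T.current_t(),T.current_ee_pos(),T.current_opening(),T.current_wrist_force())
snap('side','side2.png',(250,150,400,300),4); snap('top','top2.png',(280,180,400,300),5)
for c in('top','side'):
  for n in('stylus_tip','stylus_grip','reset_hole'): print(c,n,[(np.round(d['at'],3),round(d['score'],2)) for d in models.mark_of(n,c)][:3])
E
```

```text
False
0.017378801621206034 30.000111758708954 [ 0.22328148 -0.40712724  1.12205978]
False [ 0.39507722 -0.3515178   0.19922326] 0.01705802306829509
17.8 [ 0.55544826 -0.06692261  0.22499085] 0.01770691061829307 [-0.43587516 -0.45372706  0.35160239]
top stylus_tip [(array([ 0.467, -0.348, -0.   ]), 0.69), (array([ 0.395, -0.281, -0.002]), 0.63)]
top stylus_grip [(array([ 0.392, -0.283,  0.074]), 0.67), (array([ 0.472, -0.35 ,  0.074]), 0.52)]
top reset_hole [(array([0.395, 0.198, 0.002]), 0.64)]
side stylus_tip [(array([ 0.472, -0.349, -0.   ]), 0.72), (array([ 0.556, -0.065,  0.12 ]), 0.65)]
side stylus_grip [(array([ 0.551, -0.068,  0.222]), 0.91), (array([ 0.473, -0.346,  0.069]), 0.72), (array([ 0.392, -0.283,  0.068]), 0.65)]
side reset_hole [(array([ 0.554, -0.068,  0.094]), 0.9), (array([0.625, 0.155, 0.156]), 0.51)]
```

View pics/side2.png

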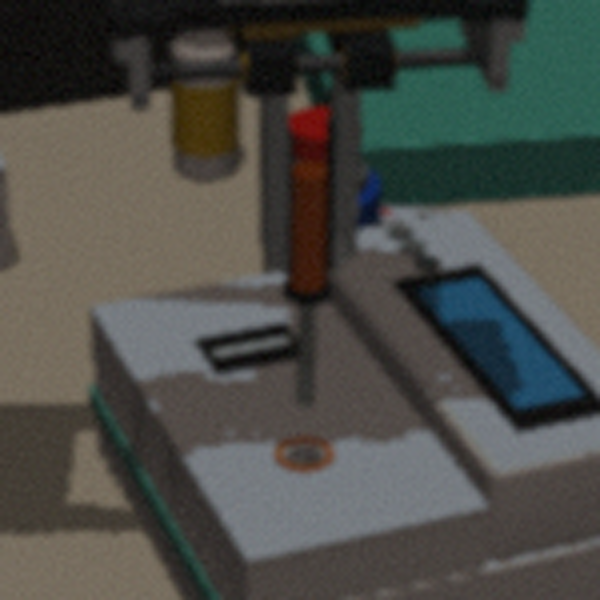

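View pics/top2.png

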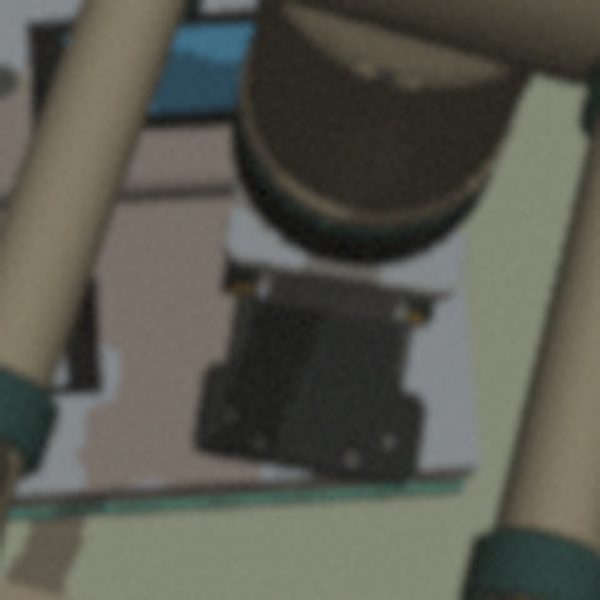

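The side crop shows the stylus hanging straight with its tip at (305,404), full-frame (326.3,251), directly above the hole at (305,453), full-frame (326.3,263.2). The top view is blocked by the wrist. I'll compare the tip's predicted and seen pixels, then lower it with a guard.

```bash

python3 - <<'E'
from h import *
p=T.current_ee_pos(); q=T.current_tool_rot(); M=R.from_quat([q[1],q[2],q[3],q[0]])
tip=p+M.apply([0,0,.101]); print(tip,M.apply([0,0,1]))
print('centre',proj(tip,'side'),'near edge',proj(tip+[0,-.004,0],'side'),'hole',proj([.5555,-.0662,.095],'side'))
# seen tip (326.3,251), axis check: collar
print('collar',proj(tip-M.apply([0,0,.06]),'side'))
print(atz([326.3,251-.9],tip[2],'side'))
E
```

```text
[ 0.55574969 -0.06620517  0.12438164] [ 7.21529133e-04 -1.97701749e-04 -9.99999720e-01]
centre [326.00569594 250.259771  ] near edge [326.54919545 251.37863125] hole [325.71533521 263.1588915 ]
collar [326.3295559  222.84960904]
[ 0.55643269 -0.065801    0.12438164]
```

```bash

python3 - <<'E'
from h import *
x,y=.5553,-.0664
print(r.move_l([x,y,.178],vel=.06,guard=3),T.current_ee_pos()); r.hold(.3)
f0=T.current_wrist_force()
print(r.move_l([x,y,.160],vel=.008,guard=1.8)); p=T.current_ee_pos(); r.hold(.2)
print(p,T.current_ee_pos(),T.current_wrist_force()-f0,T.current_opening(),T.current_t())
E
```

```text
False [ 0.55562743 -0.06648701  0.17830706]
True
[ 0.55526267 -0.06637909  0.16817866] [ 0.55524814 -0.0663608   0.16799952] [ 0.22460056 -0.99238856  2.61076945] 0.017646507447123212 20.8917
```

```bash

python3 - <<'E'
from h import *
x,y=.5553,-.0664
for z in (.1655,.1635,.1622):
    g=r.move_l([x,y,z],vel=.008,guard=4); r.hold(.4)
    print(z,g,T.current_ee_pos(),T.current_wrist_force(),T.current_opening(),T.current_t())
snap('side','side3.png',(250,150,400,300),4)
print([(np.round(d['at'],4),round(d['score'],2)) for d in models.mark_of('stylus_grip','side')][:1])
E
```

```text
0.1655 False [ 0.55539045 -0.06641332  0.16555961] [ 0.04119026 -0.33399606  2.08838521] 0.017408330893242837 21.725
0.1635 False [ 0.5553943  -0.06641735  0.16354119] [ 0.73457696 -0.12524178  4.00015037] 0.017302667696023344 22.525
0.1622 False [ 0.55535658 -0.06642568  0.16224389] [0.41320881 0.16003461 4.75918625] 0.017529346571349837 23.2333
[(array([ 0.4723, -0.3487,  0.0682]), 0.72)]
```

View pics/side3.png

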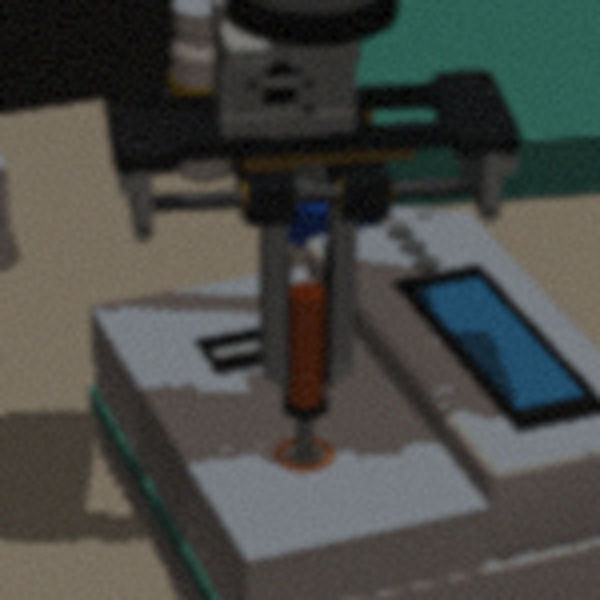

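The crop shows the rod inside the orange ring at (303,453) and the handle still between the fingers, with no sign of slip. I'll average the force to confirm how deep the button is.

```bash

python3 - <<'E'
from h import *
def av():
    a=[]
    for _ in range(25): a.append(T.current_wrist_force()[2]); r.hold(.04)
    return np.mean(a),np.std(a)
print(T.current_ee_pos()[2],av())
r.move_l([.5553,-.0664,.1617],vel=.008,guard=4); r.hold(.3); print(T.current_ee_pos()[2],av(),T.current_opening(),T.current_t())
E
```

```text
0.1622347376153652 (np.float64(4.782557171615814), np.float64(0.5460702198020883))
0.16203957042466155 (np.float64(6.455853814231043), np.float64(0.4347046952488512)) 0.017932951223461484 25.9667
```

```bash

python3 - <<'E'
from h import *
r.move_l([.5553,-.0664,.1627],vel=.008); r.hold(.4)
a=[]
for _ in range(15): a.append(T.current_wrist_force()[2]); r.hold(.03)
print(T.current_ee_pos(),np.mean(a),T.current_opening(),T.current_finger_force())
print(r.sign_off(),T.current_t())
E
```

```text
[ 0.55536144 -0.06641596  0.16273227] 4.712871550578378 0.017399893487823476 30.00146359205246
the job is handed in; nothing more can be done
the job is handed in; nothing more can be done
```

I handed the job in at about 27 s, with the pump cap pressed to its stop and released, and the stand's stylus still gripped, holding the green button about 6 mm down (my estimate from arm height and force) at about 5 N.

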